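# Re-arm the incubator alarm under its guard

### The arm

A 6-joint arm with a two-finger parallel gripper is mounted at the origin on a cart in front of the work surface, level with it; the furniture and walls round the work are solid. World frame = base frame: x ahead of the robot, y to its left, z up, the work surface at z = 0. Lengths are in m, angles in rad, forces in N, time in s.
With the tool pointing down it reaches from about 0.225 to 0.875 m from the base axis. Payload 3.4 kg.
Tool frame: the origin (TCP) lies at the very end of the fingers, on their centre line; the grasp point (between the pads) lies 19 mm behind it (grip_depth is the distance from the TCP to the grasp point, in m); x points along the fingers, z is the direction in which the jaws open and shut, and the axes are right-handed (so a half turn about x gives the same grasp; the last joint's range is limited). The gripper opens to 85 mm and grips with 20 to 120 N. Pads are 22 mm wide; open, the fingers measure 114 mm over their backs; the gripper's body (76 mm by 85 mm) begins 54 mm behind the grasp point. The pads swing forward as they close: fully open they stand 13 mm farther back than shut.
Start: joints at [1.001, 0.276, 1.505, -0, 1.361, -0.121], TCP at [0.25, 0.518, 0.231] pointing down, gripper open.
Joint ranges: [-2.89, 2.89], [-0.75, 2.08], [0.22, 2.7], [-1.18, 4.32], [0.11, 2.71], [-2.7, 2.7]. Speed limits (rad/s): [2.57, 2.57, 3.14, 3.14, 3.14, 3.14].

### API

Orientations are given as a unit quaternion [w, x, y, z].
In Python, from rig import get_state, get_image, sign_off, grip_depth gives the robot as it stands. The module is installed in compiled form; this text tells all that it offers.
- The arm moves only by the tool arm_command, never from a script. Its argument "series" is a list of rows, each an object with "dp": the shift along the tool's x, y, z scaled (see below), a list of three; "angular": the turn, a rotation vector about the tool's x, y, z scaled (see below), a list of three; "gripper": the finger opening in mm, from 0 to 85.4. A call has exactly 8 rows; each row shifts and turns the pose as measured when the row begins, along the tool's axes as they then stand; what a row does not reach is not made up. The controller multiplies each number of a shift by 0.12 m and each number of a turn by 90 degrees. A row lasts 1/8 s, in which the tool goes at most 62.5 mm and 10.7 degrees, less where a joint would pass 70% of its speed; a pose out of reach is approached as far as the arm can. A call with a number of a shift or a turn outside -1 to 1 is refused whole. A call with a gripper value outside its range is refused whole. The fingers move at their own pace and stop on an object; "grip_force" is the grip in N (left out, the last holds). Time passes only in rows, so rows that do not move let the fingers close, or fill a call up. It gives the time, the measured TCP pose, the force and the opening at its end, in the units of the state.
- get_state(): the state, without advancing time (a new reading comes with each control period).
- get_image(name): name is "scene" or "side" or "wrist"; returns a dict with "image" (480x640x3 uint8, blue, green, red), "depth" (480x640 float32, m along the optical axis (not along the pixel's ray), 0 where there is no reading), "mtx" (3x3 intrinsics, pixels), "view" (4x4, takes a point from world to camera coordinates); the wrist camera has in their place "mount" (4x4, takes a point from camera to tool coordinates, whose origin is the TCP and whose axes are the tool frame's). Camera axes: x right, y up, looking along -z (the intrinsics and any distortion apply to the point x, -y, -z); pixel columns grow to the right and rows downward; lengths in m; the calibration is good to about 2 mm. The wrist camera is an equidistant fisheye: a pixel r from the principal point sees the ray r / f radians off the axis. A picture is of the moment at which its call begins: read the wrist's pose just before it.
- sign_off(): hands the job in, once; it reports no verdict.
The state is a dict: "clock": time; "qpos": joint angles; "qd": joint speeds; "effort": joint torques, N m; "position": TCP position; "ee_rot": TCP orientation; "contact_force": force on the tool from outside, world axes, zero at the start; "moment": the same for the moment, N m; "width": finger opening in m.
Only numpy, scipy, OpenCV 4.12 (cv2) and the standard library are available. Lean on these libraries where they do the work, as an engineer would, in place of code of your own. Each camera call takes 0.05 s, during which the arm holds its last target. There are 200 camera calls.

### The job

The incubator's alarm was disarmed while the incubator was cleaned: arm it again at the white alarm unit with the dark top panel. With a finger, lift the red hinged guard by its front lip, keep it up on the back of the finger while the fingertip pushes the toggle beneath it over towards the rear of the unit, then draw back so that the guard drops shut over the armed toggle. Do it gently with closed or open fingers, without pinching or gripping anything; leave the yellow-guarded switch and the bottles and cup standing around as they are.

Things in the scene. Friction and masses are not known exactly. Their poses are not given: they have to be found in the camera images.
- alarm_unit: two-channel alarm unit, fixed: white box 150 mm deep (x; -x is the front) and 230 mm wide (y), dark flat top panel 48 mm above the worktop; a hump 72 mm high with two displays starts 39 mm behind the origin (centre of the underside). Two switch stations with plastic guards, red and yellow (either may be left), 110 mm apart; their lips end 4 mm behind the front edge
- red_guard (a joint): hinge of the red guard, rad: 0 = closed, grows as its front is lifted, stop at 1.40. Axis along the unit's y, 56 mm above the worktop, 66.7 mm behind the closed lip point (unit's +x). It does not stay up: its weight and a light spring (0.3 to 0.5 N at the lip) close it when nothing holds it. Closed, its roof is 88 mm high; open below its front wall and lip
- red_lip (a point): middle of the underside of the lip on the red guard's front edge, when closed 78 mm above the worktop, 30 mm above the panel, with free space below. The lip is 40 mm wide (unit's y), runs from 8 mm behind this point to 8 mm before it (unit's x), curling up 0.45 rad to the front, and is 2.5 mm thick. It must be lifted and goes up and back on an arc round the hinge
- red_toggle (a joint): toggle lever under the red guard, rad: 0 = disarmed, leaning to the unit's front by 0.32 rad; 0.64 = armed, leaning to the rear by 0.32 rad. It snaps over its middle (0.32) with about 1 to 2 N at the tip and stays on either side
- red_toggle_tip (a point): tip of the steel toggle lever under the red guard: a bat handle 28 mm long, 7 to 10 mm thick; its pivot is 55 mm above the worktop, 36.7 mm behind the closed guard's lip point and 30 mm in front of the guard's hinge
- yellow_guard (a joint): hinge of the yellow guard, same make as the red one, rad, 0 = closed; to be left closed
- yellow_toggle (a joint): toggle under the yellow guard, same make as the red one; it is already armed (0.64) and must stay so
- yellow_lip (a point): the same point of the yellow guard, same size
- incubator_handle (a point): middle of the upright door handle (190 mm long) of the grey incubator at the left rear, an obstacle only, always in the same place. The incubator is 480 mm high; its front face lies 30 mm behind the handle and runs from 40 mm right of it to 275 mm left of it, in the direction (0.5, 0.87) of the world's x and y
- specimen_cup_mid (a point): white specimen cup with an orange lid, 47 mm wide and 58 mm high, standing beside the alarm unit; this point is its centre. A bystander, to be left alone
- red_dropper_mid (a point): dropper bottle with a red cap, 23 mm wide and 74 mm high, standing beside the alarm unit; this point is its centre. A bystander, to be left alone
- blue_dropper_mid (a point): blue dropper bottle, 21 mm wide and 74 mm high, standing beside the alarm unit; this point is its centre. A bystander, to be left alone

How it is judged:
By the outcome, as a careful person would: the job done as asked, in the order asked, and still so for the second after the job is handed in, with the robot touching nothing.
It also fails if it takes over 48 s, if anything falls off the work surface, if the arm or the gripper's body presses on something with over 40 N, if the wrist force passes 120 N, or if a joint passes its speed limit or range.

## Working session

There is one attempt and no reset: what is moved stays moved. The work goes in short steps, Python scripts to look and compute and a tool call to move; the robot and the scene stay as the last step left them, time stands still between calls to the robot, and variables do not carry over. Pictures are saved under pics/ and viewed, about 8 in all and at most 12, crops included, and the job is handed in when it is done.

Besides the shell and the picture viewer there is one more tool, called as name([rows], argument=value, ...), one row to a line, values as JSON. arm_command: Moves the arm, as the interface text tells. Its arguments: {"type":"object","properties":{"series":{"type":"array","items":{"type":"object","properties":{"dp":{"type":"array","items":{"type":"number"}},"angular":{"type":"array","items":{"type":"number"}},"gripper":{"type":"number"}}}},"grip_force":{"type":"number"}},"required":["series"]}

```bash
mkdir -p pics; python3 - <<'E'
from rig import *
import cv2,numpy as np
s=get_state();print({k:np.round(v,3) for k,v in s.items()},grip_depth)
a=get_image("scene");b=get_image("side")
cv2.imwrite("pics/scene.png",a["image"]);cv2.imwrite("pics/side.png",b["image"])
for d in (a,b):print(d["mtx"],d["view"].round(3),(d["depth"]>0).mean())
E
```

```text
{'clock': np.float64(0.0), 'qpos': array([ 1.001,  0.277,  1.506,  0.   ,  1.361, -0.121]), 'qd': array([-0.   , -0.001,  0.002,  0.   , -0.002, -0.   ]), 'effort': array([-1.0000e-03, -4.1677e+01, -2.4580e+01, -0.0000e+00,  1.1000e-02,
        0.0000e+00]), 'position': array([0.249, 0.518, 0.23 ]), 'ee_rot': array([ 0.598, -0.376,  0.599,  0.376]), 'contact_force': array([ 0.367, -0.512,  0.728]), 'moment': array([ 0.076,  0.036, -0.027]), 'width': np.float64(0.085)} 0.0187
[[542.01451441   0.         318.36599674]
 [  0.         542.01451441 238.26025023]
 [  0.           0.           1.        ]] [[ 0.512 -0.859  0.005 -0.43 ]
 [ 0.409  0.249  0.878 -0.364]
 [-0.756 -0.447  0.479 -0.862]
 [ 0.     0.     0.     1.   ]] 0.9961881510416667
[[498.73242178   0.         322.12349168]
 [  0.         498.73242178 235.55968438]
 [  0.           0.           1.        ]] [[ 0.537 -0.843 -0.01  -0.424]
 [ 0.733  0.461  0.5   -0.452]
 [-0.417 -0.276  0.866 -0.982]
 [ 0.     0.     0.     1.   ]] 0.9958951822916666
```

View pics/scene.png

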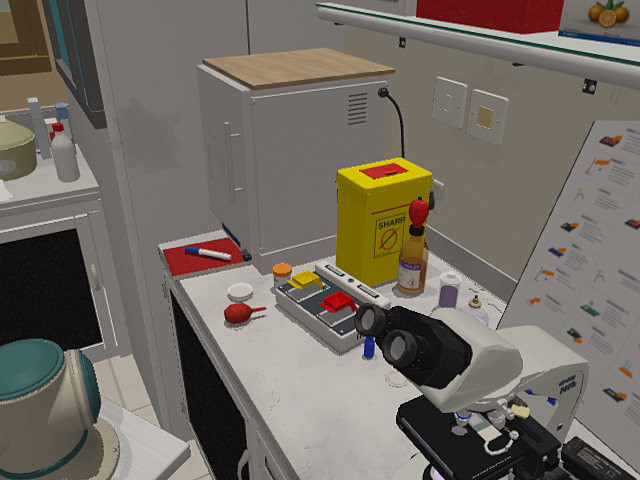

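View pics/side.png

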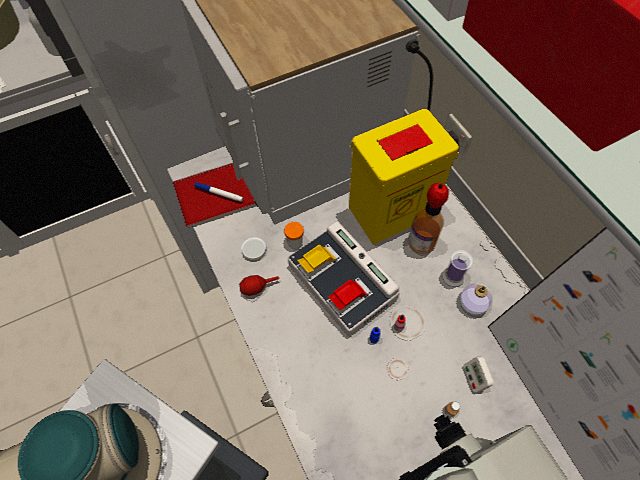

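```bash
cat > h.py <<'E'
from rig import *
import cv2,numpy as np
from scipy.spatial.transform import Rotation as R
def ray(d,uv):
    uv=np.atleast_2d(uv).astype(float);K=d["mtx"];V=d["view"]
    c=np.c_[(uv[:,0]-K[0,2])/K[0,0],-(uv[:,1]-K[1,2])/K[1,1],-np.ones(len(uv))]
    return -V[:3,:3].T@V[:3,3], c@V[:3,:3]
def onz(d,uv,z):
    o,r=ray(d,uv);return o+r*((z-o[2])/r[:,2])[:,None]
def cloud(d):
    v,u=np.mgrid[:480,:640];o,r=ray(d,np.c_[u.ravel(),v.ravel()])
    return (o+r*d["depth"].reshape(-1,1)).reshape(480,640,3)
def proj(d,P):
    c=np.atleast_2d(P)@d["view"][:3,:3].T+d["view"][:3,3];K=d["mtx"]
    return np.c_[K[0,2]-K[0,0]*c[:,0]/c[:,2],K[1,2]+K[1,1]*c[:,1]/c[:,2]]
def tool(s=None):
    s=s or get_state();q=s["ee_rot"];return np.array(s["position"]),R.from_quat([q[1],q[2],q[3],q[0]])
E
python3 - <<'E'
from h import *
for n,(x0,y0,x1,y1) in dict(side=(270,210,420,350),scene=(250,250,400,360)).items():
    d=get_image(n);im=d["image"].astype(int);b,g,r=im[...,0],im[...,1],im[...,2]
    P=cloud(d)
    roi=np.zeros((480,640),bool);roi[y0:y1,x0:x1]=1
    red=roi&(r>130)&(g<70)&(b<80);yel=roi&(r>150)&(g>120)&(b<80)
    dark=roi&(r<90)&(abs(r-b)<25)&(abs(P[...,2]-.048)<.012)
    for k,m,z in(("red",red,.088),("yel",yel,.088),("dark",dark,.048)):
        nn,l,st,c=cv2.connectedComponentsWithStats(m.astype(np.uint8))
        for i in [i for i in range(1,nn) if st[i,4]>150]:
            mm=l==i;uv=np.argwhere(mm)[:,::-1];q=P[mm]
            W=onz(d,uv,z)[:,:2]
            rc=cv2.minAreaRect((W*1000).astype(np.float32))
            print(n,k,st[i],"med",np.median(q,0).round(3),"rect",np.round(rc[0],1),np.round(rc[1],1),round(rc[2],1))
            if k!="dark":
              t=mm&(abs(P[...,2]-.088)<.005);rc=cv2.minAreaRect((P[t][:,:2]*1000).astype(np.float32));print("  roof",t.sum(),np.round(rc[0],1),np.round(rc[1],1),round(rc[2],1),np.percentile(q[:,2],[2,50,98]).round(3))
    # white box top region
    cv2.imwrite(f"pics/c_{n}.png",cv2.resize(d["image"][y0:y1,x0:x1],None,fx=5,fy=5,interpolation=cv2.INTER_CUBIC))
E
ls pics
```

```text
side red [328 280  39  30 540] med [ 0.53  -0.226  0.088] rect [ 529.8 -227.6] [47.1 69.4] 69.2
  roof 430 [ 528.8 -224.9] [40.  64.4] 70.9 [0.059 0.088 0.092]
side yel [298 245  38  28 466] med [ 0.568 -0.122  0.088] rect [ 565.9 -126.3] [50.9 69.1] 70.7
  roof 371 [ 565.4 -121. ] [40.7 63.3] 71.7 [0.06  0.088 0.093]
side dark [ 289  230  109   99 2583] med [ 0.576 -0.186  0.049] rect [ 582.1 -184.9] [222.  139.5] 70.5
scene red [324 291  29  17 260] med [ 0.535 -0.228  0.088] rect [ 535.3 -228.1] [41.  47.5] 70.1
  roof 249 [ 534.7 -228.3] [41.8 47.8] 68.8 [0.048 0.088 0.091]
scene yel [292 270  27  14 207] med [ 0.57  -0.125  0.088] rect [ 571.3 -125.9] [40.1 46.8] 70.5
  roof 205 [ 570.7 -125.5] [41.2 48.3] 70.8 [0.085 0.088 0.09 ]
scene dark [278 271  86  65 988] med [ 0.543 -0.173  0.048] rect [ 566.9 -183. ] [221.4 113.7] 70.4
c_scene.png
c_side.png
scene.png
side.png
```

View pics/c_side.png

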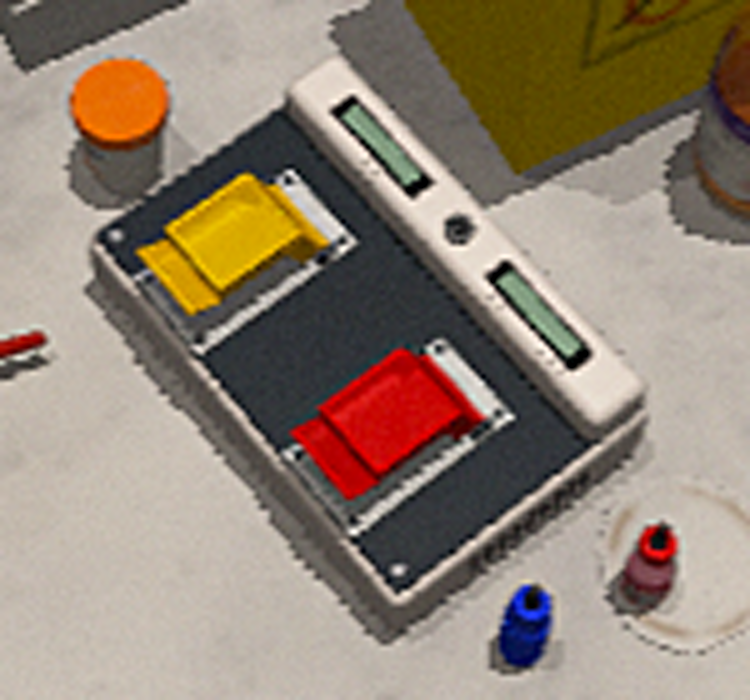

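```bash
cat >> h.py <<'E'
YAW=np.deg2rad(-19.5)
def setyaw(y):
    global YAW;YAW=y
def U(): return np.array([[np.cos(YAW),-np.sin(YAW),0],[np.sin(YAW),np.cos(YAW),0],[0,0,1]]) # cols unit axes
def goalR(p,sgn=1):
    u=U();x=u[:,0]*np.cos(p)-u[:,2]*np.sin(p);z=sgn*u[:,1];return R.from_matrix(np.c_[x,np.cross(z,x),z])
def plan(P,Rg,n,cap=True):
    p,r=tool();w=(r.inv()*Rg).as_rotvec();print("dist mm",1e3*np.linalg.norm(P-p),"turn deg",np.rad2deg(np.linalg.norm(w)))
    for i in range(n):
        rr=r*R.from_rotvec(w*i/n);print(i,(rr.inv().apply((P-p)/n)/.12).round(3).tolist(),(w/n/(np.pi/2)).round(3).tolist())
E
python3 - <<'E'
from h import *
w=get_image("wrist");print(w["mount"].round(3),w["mtx"].round(1).tolist())
p,r=tool();print(r.as_matrix().round(3))
for n,(x0,y0,x1,y1) in dict(side=(270,210,420,350),scene=(250,250,400,360)).items():
    d=get_image(n);im=d["image"].astype(int);b,g,rr=im[...,0],im[...,1],im[...,2];P=cloud(d)
    roi=np.zeros((480,640),bool);roi[y0:y1,x0:x1]=1
    for k,m in(("red",roi&(rr>110)&(g<70)&(b<80)),("yel",roi&(rr>130)&(g>100)&(b<80))):
        nn,l,st,c=cv2.connectedComponentsWithStats(m.astype(np.uint8));m=l==1+np.argmax(st[1:,4])
        q=P[m]@U();lo=q[:,0].min();h=[]
        print(n,k,"x",np.percentile(q[:,0],[1,99]).round(4),"y roof/lip",[np.percentile(q[s][:,1],[3,97]).round(4).tolist() for s in (q[:,2]>.085,(q[:,0]<lo+.016))])
        for a in np.arange(lo,lo+.075,.005):
            s=(q[:,0]>=a)&(q[:,0]<a+.005);h.append((round(a*1e3),round(np.median(q[s][:,2])*1e3,1) if s.any() else None))
        print(h)
for P_ in(goalR(.52,1),goalR(.52,-1)):print(np.rad2deg((r.inv()*P_).as_rotvec()).round(1))
E
```

```text
[[ 0.001  0.306 -0.952 -0.144]
 [ 0.001  0.952  0.306  0.079]
 [ 1.    -0.001  0.001 -0.   ]
 [ 0.     0.     0.     1.   ]] [[371.6, 0.0, 319.2], [0.0, 371.6, 234.2], [0.0, 0.0, 1.0]]
[[-0.    -0.901  0.434]
 [-0.001  0.434  0.901]
 [-1.     0.    -0.001]]
side red x [0.5421 0.6184] y roof/lip [[-0.0545, -0.0168], [-0.3459, -0.3459]]
[(281, np.float64(1072.5)), (286, None), (291, None), (296, None), (301, None), (306, None), (311, None), (316, None), (321, None), (326, None), (331, None), (336, None), (341, None), (346, None), (351, None), (356, None)]
side yel x [0.5426 0.6186] y roof/lip [[0.0556, 0.0928], [-0.3459, -0.3459]]
[(281, np.float64(1072.5)), (286, None), (291, None), (296, None), (301, None), (306, None), (311, None), (316, None), (321, None), (326, None), (331, None), (336, None), (341, None), (346, None), (351, None), (356, None)]
scene red x [0.5413 0.6443] y roof/lip [[-0.0567, -0.0189], [-0.0566, -0.0184]]
[(540, np.float64(84.6)), (545, np.float64(82.3)), (550, np.float64(79.1)), (555, np.float64(81.6)), (560, np.float64(87.6)), (565, np.float64(88.0)), (570, np.float64(87.8)), (575, np.float64(87.7)), (580, np.float64(88.0)), (585, np.float64(88.1)), (590, np.float64(87.4)), (595, np.float64(88.3)), (600, np.float64(86.7)), (605, np.float64(69.0)), (610, np.float64(60.4))]
scene yel x [0.5413 0.6423] y roof/lip [[0.0532, 0.0915], [-0.7206, -0.7206]]
[(-45, np.float64(734.4)), (-40, None), (-35, None), (-30, None), (-25, None), (-20, None), (-15, None), (-10, None), (-5, None), (0, None), (5, None), (10, None), (15, None), (20, None), (25, None)]
[ -5.6  -3.3 -60.2]
[151.  -87.6   4.8]
```

```bash
cat >> h.py <<'E'
LIP=np.array([.549,-.0365,.078])  # unit-aligned coords
def at(dx,dy,dz): return U()@(LIP+[dx,dy,dz])
E
python3 - <<'E'
from h import *
d=get_image("scene");P=cloud(d);print(P[125:200:10,230].round(2).tolist())
print(at(0,0,0), at(-.1,0,.12))
plan(at(-.1,0,.13),goalR(np.deg2rad(35)),16)
E
```

```text
[[0.64, 0.12, 0.37], [0.6, 0.08, 0.37], [0.59, 0.08, 0.35], [0.59, 0.08, 0.32], [0.59, 0.08, 0.3], [0.59, 0.08, 0.28], [0.58, 0.08, 0.26], [0.59, 0.09, 0.23]]
[ 0.50532623 -0.21766638  0.078     ] [ 0.41106208 -0.18428569  0.198     ]
dist mm 721.0203862302011 turn deg 55.32378197526019
0 [0.012, -0.235, -0.293] [-0.004, -0.002, -0.038]
1 [0.025, -0.232, -0.295] [-0.004, -0.002, -0.038]
2 [0.038, -0.228, -0.296] [-0.004, -0.002, -0.038]
3 [0.051, -0.223, -0.298] [-0.004, -0.002, -0.038]
4 [0.063, -0.218, -0.299] [-0.004, -0.002, -0.038]
5 [0.075, -0.212, -0.301] [-0.004, -0.002, -0.038]
6 [0.086, -0.205, -0.302] [-0.004, -0.002, -0.038]
7 [0.097, -0.198, -0.304] [-0.004, -0.002, -0.038]
8 [0.108, -0.19, -0.305] [-0.004, -0.002, -0.038]
9 [0.118, -0.181, -0.307] [-0.004, -0.002, -0.038]
10 [0.128, -0.172, -0.308] [-0.004, -0.002, -0.038]
11 [0.137, -0.162, -0.31] [-0.004, -0.002, -0.038]
12 [0.145, -0.152, -0.311] [-0.004, -0.002, -0.038]
13 [0.153, -0.141, -0.313] [-0.004, -0.002, -0.038]
14 [0.16, -0.129, -0.314] [-0.004, -0.002, -0.038]
15 [0.166, -0.118, -0.315] [-0.004, -0.002, -0.038]
```

arm_command([
  {"dp": [0.012,-0.235,-0.293],"angular": [-0.004,-0.002,-0.038],"gripper": 0},
  {"dp": [0.025,-0.232,-0.295],"angular": [-0.004,-0.002,-0.038],"gripper": 0},
  {"dp": [0.038,-0.228,-0.296],"angular": [-0.004,-0.002,-0.038],"gripper": 0},
  {"dp": [0.051,-0.223,-0.298],"angular": [-0.004,-0.002,-0.038],"gripper": 0},
  {"dp": [0.063,-0.218,-0.299],"angular": [-0.004,-0.002,-0.038],"gripper": 0},
  {"dp": [0.075,-0.212,-0.301],"angular": [-0.004,-0.002,-0.038],"gripper": 0},
  {"dp": [0.086,-0.205,-0.302],"angular": [-0.004,-0.002,-0.038],"gripper": 0},
  {"dp": [0.097,-0.198,-0.304],"angular": [-0.004,-0.002,-0.038],"gripper": 0},
], grip_force=20)

```text
clock: 1.4
position: [0.334, 0.1601, 0.2208]
ee_rot: [0.671, -0.522, 0.469, 0.24]
contact_force: [-0.7, -0.5, -0.1]
width: 0.0003
```

```bash
python3 - <<'E'
from h import *
print(tool()[0])
plan(at(-.1,0,.13),goalR(np.deg2rad(35)),8)
E
```

```text
[0.33404805 0.16007658 0.22077436]
dist mm 353.10015947686037 turn deg 26.811934367325293
0 [0.107, -0.181, -0.302] [-0.004, -0.002, -0.037]
1 [0.117, -0.173, -0.303] [-0.004, -0.002, -0.037]
2 [0.126, -0.164, -0.304] [-0.004, -0.002, -0.037]
3 [0.134, -0.154, -0.306] [-0.004, -0.002, -0.037]
4 [0.142, -0.145, -0.307] [-0.004, -0.002, -0.037]
5 [0.149, -0.134, -0.308] [-0.004, -0.002, -0.037]
6 [0.156, -0.124, -0.309] [-0.004, -0.002, -0.037]
7 [0.162, -0.113, -0.31] [-0.004, -0.002, -0.037]
```

Tracking is good.

arm_command([
  {"dp": [0.107,-0.181,-0.302],"angular": [-0.004,-0.002,-0.037],"gripper": 0},
  {"dp": [0.117,-0.173,-0.303],"angular": [-0.004,-0.002,-0.037],"gripper": 0},
  {"dp": [0.126,-0.164,-0.304],"angular": [-0.004,-0.002,-0.037],"gripper": 0},
  {"dp": [0.134,-0.154,-0.306],"angular": [-0.004,-0.002,-0.037],"gripper": 0},
  {"dp": [0.142,-0.145,-0.307],"angular": [-0.004,-0.002,-0.037],"gripper": 0},
  {"dp": [0.149,-0.134,-0.308],"angular": [-0.004,-0.002,-0.037],"gripper": 0},
  {"dp": [0.156,-0.124,-0.309],"angular": [-0.004,-0.002,-0.037],"gripper": 0},
  {"dp": [0.162,-0.113,-0.31],"angular": [-0.004,-0.002,-0.037],"gripper": 0},
])

```text
clock: 2.4
position: [0.3757, -0.0429, 0.1893]
ee_rot: [0.697, -0.579, 0.375, 0.195]
contact_force: [-0.9, -0.6, 0.3]
width: -0.0
```

```bash
python3 - <<'E'
from h import *
p,r=tool();print(p)
plan(at(-.06,0,.0),goalR(np.deg2rad(35)),8)
w=get_image("wrist");cv2.imwrite("pics/w1.png",w["image"])
E
```

```text
[ 0.37566473 -0.04294919  0.18926455]
dist mm 204.0893636526663 turn deg 14.079541421202022
0 [0.162, -0.018, -0.137] [-0.001, 0.005, -0.019]
1 [0.163, -0.013, -0.135] [-0.001, 0.005, -0.019]
2 [0.165, -0.008, -0.134] [-0.001, 0.005, -0.019]
3 [0.166, -0.003, -0.133] [-0.001, 0.005, -0.019]
4 [0.167, 0.002, -0.132] [-0.001, 0.005, -0.019]
5 [0.168, 0.007, -0.13] [-0.001, 0.005, -0.019]
6 [0.168, 0.013, -0.129] [-0.001, 0.005, -0.019]
7 [0.169, 0.018, -0.128] [-0.001, 0.005, -0.019]
```

View pics/w1.png

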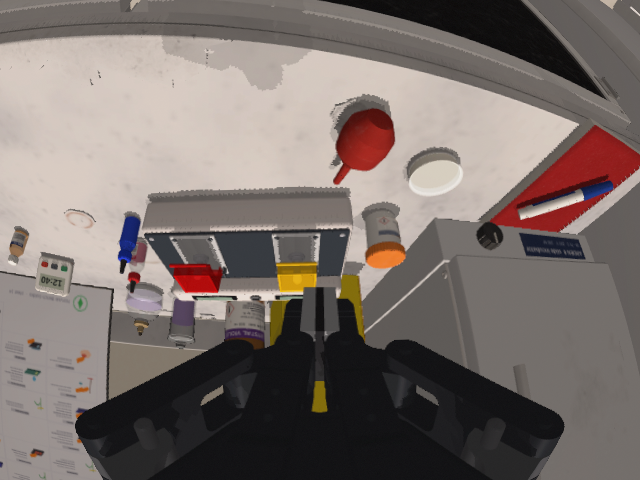

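arm_command([
  {"dp": [0.162,-0.018,-0.137],"angular": [-0.001,0.005,-0.019],"gripper": 0},
  {"dp": [0.163,-0.013,-0.135],"angular": [-0.001,0.005,-0.019],"gripper": 0},
  {"dp": [0.165,-0.008,-0.134],"angular": [-0.001,0.005,-0.019],"gripper": 0},
  {"dp": [0.166,-0.003,-0.133],"angular": [-0.001,0.005,-0.019],"gripper": 0},
  {"dp": [0.167,0.002,-0.132],"angular": [-0.001,0.005,-0.019],"gripper": 0},
  {"dp": [0.168,0.007,-0.13],"angular": [-0.001,0.005,-0.019],"gripper": 0},
  {"dp": [0.168,0.013,-0.129],"angular": [-0.001,0.005,-0.019],"gripper": 0},
  {"dp": [0,0,0],"angular": [0,0,0],"gripper": 0},
])

```text
clock: 3.45
position: [0.4313, -0.119, 0.1838]
ee_rot: [0.69, -0.6, 0.38, 0.14]
contact_force: [0.3, 0.1, 0.4]
width: -0.0002
```

```bash
cat >> h.py <<'E'
def status():
    s=get_state();p,r=tool(s);e=U().T@p-LIP;m=U().T@r.as_matrix()
    print("clock",round(s["clock"],2),"rel lip mm",(e*1e3).round(1),"pitch",round(np.rad2deg(np.arcsin(-m[2,0])),2),"yawerr",round(np.rad2deg(np.arctan2(m[1,0],m[0,0])),2),"zvert",m[2,2].round(3),"F unit",(U().T@s["contact_force"]).round(2))
def wray(d,uv,p,r):
    uv=np.atleast_2d(uv).astype(float);K=d["mtx"];a=(uv-K[:2,2])/[K[0,0],K[1,1]]
    t=np.linalg.norm(a,axis=1);k=np.sin(t)/np.maximum(t,1e-9)
    c=np.c_[a[:,0]*k,-a[:,1]*k,-np.cos(t)];M=d["mount"]
    return p+r.apply(M[:3,3]), r.apply(c@M[:3,:3].T)
def wproj(d,P,p,r):
    M=d["mount"];c=(r.inv().apply(np.atleast_2d(P)-p)-M[:3,3])@M[:3,:3];c=c*[1,-1,-1]
    n=np.linalg.norm(c[:,:2],axis=1);t=np.arctan2(n,c[:,2]);K=d["mtx"]
    return K[:2,2]+(t/n)[:,None]*c[:,:2]*[K[0,0],K[1,1]]
E
python3 - <<'E'
from h import *
status();p,r=tool()
w=get_image("wrist");cv2.imwrite("pics/w2.png",w["image"])
print("tip px",wproj(w,p,p,r),"lip L/R px",wproj(w,[at(-.0076,.02,.002),at(-.0076,-.02,.002),at(-.012,.055+.115,-.03),at(-.012,.055-.115,-.03)],p,r).round(1).tolist())
plan(at(-.03,0,-.012),goalR(np.deg2rad(35)),8)
E
```

```text
clock 3.45 rel lip mm [-102.8   68.3  105.8] pitch 43.86 yawerr -1.89 zvert -0.008 F unit [0.26 0.21 0.38]
tip px [[319.79453291 303.2828677 ]] lip L/R px [[262.9, 207.4], [214.9, 208.1], [444.0, 172.2], [176.2, 174.7]]
dist mm 154.5376919283136 turn deg 9.034119520696494
0 [0.142, 0.034, -0.069] [-0.001, -0.002, -0.012]
1 [0.141, 0.037, -0.069] [-0.001, -0.002, -0.012]
2 [0.14, 0.04, -0.069] [-0.001, -0.002, -0.012]
3 [0.139, 0.043, -0.07] [-0.001, -0.002, -0.012]
4 [0.138, 0.045, -0.07] [-0.001, -0.002, -0.012]
5 [0.136, 0.048, -0.07] [-0.001, -0.002, -0.012]
6 [0.135, 0.051, -0.071] [-0.001, -0.002, -0.012]
7 [0.134, 0.054, -0.071] [-0.001, -0.002, -0.012]
```

View pics/w2.png

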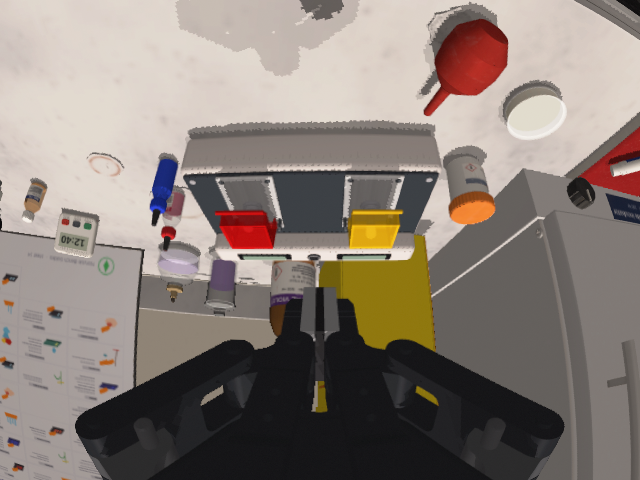

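arm_command([
  {"dp": [0.142,0.034,-0.069],"angular": [-0.001,-0.002,-0.012],"gripper": 0},
  {"dp": [0.141,0.037,-0.069],"angular": [-0.001,-0.002,-0.012],"gripper": 0},
  {"dp": [0.14,0.04,-0.069],"angular": [-0.001,-0.002,-0.012],"gripper": 0},
  {"dp": [0.139,0.043,-0.07],"angular": [-0.001,-0.002,-0.012],"gripper": 0},
  {"dp": [0.138,0.045,-0.07],"angular": [-0.001,-0.002,-0.012],"gripper": 0},
  {"dp": [0.136,0.048,-0.07],"angular": [-0.001,-0.002,-0.012],"gripper": 0},
  {"dp": [0,0,0],"angular": [0,0,0],"gripper": 0},
  {"dp": [0,0,0],"angular": [0,0,0],"gripper": 0},
])

```text
clock: 4.5
position: [0.4641, -0.1572, 0.1841]
ee_rot: [0.684, -0.599, 0.393, 0.137]
contact_force: [0.2, 1.0, 0.3]
width: -0.0001
```

```bash
python3 - <<'E'
from h import *
status();p,r=tool();print(get_state()["qpos"].round(3))
w=get_image("wrist");im=w["image"].astype(int);b,g,rr=im[...,0],im[...,1],im[...,2]
cv2.imwrite("pics/w3.png",w["image"])
print("lip pred",wproj(w,[at(-.0076,.02,.002),at(-.0076,-.02,.002),at(0,0,0)],p,r).round(1).tolist())
for k,m in(("red",(rr>90)&(g<50)&(b<60)),("yel",(rr>120)&(g>90)&(b<60))):
    n,l,st,c=cv2.connectedComponentsWithStats(m.astype(np.uint8))
    for i in range(1,n):
        if st[i,4]>400: print(k,st[i],c[i].round(1))
plan(at(-.03,0,-.012),goalR(np.deg2rad(35)),8)
E
```

```text
clock 4.5 rel lip mm [-59.1  43.2 106.1] pitch 44.56 yawerr -3.98 zvert -0.028 F unit [-0.11  1.01  0.29]
[-0.537 -0.086  2.381  1.007  0.107 -2.704]
lip pred [[293.5, 176.6], [237.5, 177.5], [267.1, 180.8]]
red [ 473    0   93   79 3400] [521.9  27.5]
red [ 237  180   68   49 2690] [272.3 203.4]
yel [494 177  48  29 881] [517.9 191.1]
yel [ 383  180   69   49 2655] [415.5 204. ]
yel [  350   225   122   144 10022] [419.2 298.8]
dist mm 129.19218678479442 turn deg 10.032519794312588
0 [0.11, 0.066, -0.04] [-0.0, -0.004, -0.013]
1 [0.108, 0.068, -0.041] [-0.0, -0.004, -0.013]
2 [0.107, 0.071, -0.042] [-0.0, -0.004, -0.013]
3 [0.105, 0.073, -0.042] [-0.0, -0.004, -0.013]
4 [0.103, 0.075, -0.043] [-0.0, -0.004, -0.013]
5 [0.101, 0.077, -0.043] [-0.0, -0.004, -0.013]
6 [0.099, 0.079, -0.044] [-0.0, -0.004, -0.013]
7 [0.097, 0.081, -0.044] [-0.0, -0.004, -0.013]
```

```bash
python3 - <<'E'
from h import *
plan(at(-.06,0.02,.105),goalR(np.deg2rad(60)),6)
E
```

```text
dist mm 23.24329521320079 turn deg 15.662537474963724
0 [0.002, 0.002, -0.032] [-0.002, -0.005, 0.029]
1 [0.002, 0.002, -0.032] [-0.002, -0.005, 0.029]
2 [0.002, 0.002, -0.032] [-0.002, -0.005, 0.029]
3 [0.001, 0.002, -0.032] [-0.002, -0.005, 0.029]
4 [0.001, 0.002, -0.032] [-0.002, -0.005, 0.029]
5 [0.001, 0.002, -0.032] [-0.002, -0.005, 0.029]
```

arm_command([
  {"dp": [0,0,0],"angular": [0,0,0.03],"gripper": 0},
  {"dp": [0,0,0],"angular": [0,0,0.03],"gripper": 0},
  {"dp": [0,0,-0.03],"angular": [-0.002,-0.005,0.03],"gripper": 0},
  {"dp": [0,0,-0.03],"angular": [-0.002,-0.005,0.03],"gripper": 0},
  {"dp": [0,0,-0.03],"angular": [-0.002,-0.005,0.03],"gripper": 0},
  {"dp": [0,0,-0.03],"angular": [-0.002,-0.005,0.03],"gripper": 0},
  {"dp": [0,0,-0.03],"angular": [-0.002,-0.005,0.03],"gripper": 0},
  {"dp": [0,0,0],"angular": [0,0,0],"gripper": 0},
])

```text
clock: 5.55
position: [0.4569, -0.1683, 0.1837]
ee_rot: [0.659, -0.534, 0.461, 0.26]
contact_force: [0.5, -0.5, 0.1]
width: 0.0004
```

```bash
python3 - <<'E'
from h import *
status();p,r=tool();print(get_state()["qpos"].round(3))
plan(at(-.035,0,-.0),goalR(np.deg2rad(58)),8)
E
```

```text
clock 5.55 rel lip mm [-62.1  30.4 105.7] pitch 62.25 yawerr 0.75 zvert 0.005 F unit [ 0.66 -0.27  0.12]
[-0.587 -0.044  2.128  0.215  0.597 -1.97 ]
dist mm 113.2911262217558 turn deg 4.264155811816244
0 [0.11, 0.026, -0.032] [0.0, 0.0, -0.006]
1 [0.11, 0.027, -0.032] [0.0, 0.0, -0.006]
2 [0.11, 0.028, -0.032] [0.0, 0.0, -0.006]
3 [0.11, 0.029, -0.032] [0.0, 0.0, -0.006]
4 [0.109, 0.03, -0.032] [0.0, 0.0, -0.006]
5 [0.109, 0.031, -0.032] [0.0, 0.0, -0.006]
6 [0.109, 0.032, -0.032] [0.0, 0.0, -0.006]
7 [0.109, 0.033, -0.032] [0.0, 0.0, -0.006]
```

arm_command([
  {"dp": [0.11,0.026,-0.032],"angular": [0,0,-0.006],"gripper": 0},
  {"dp": [0.11,0.027,-0.032],"angular": [0,0,-0.006],"gripper": 0},
  {"dp": [0.11,0.028,-0.032],"angular": [0,0,-0.006],"gripper": 0},
  {"dp": [0.11,0.029,-0.032],"angular": [0,0,-0.006],"gripper": 0},
  {"dp": [0.11,0.03,-0.032],"angular": [0,0,-0.006],"gripper": 0},
  {"dp": [0.11,0.031,-0.032],"angular": [0,0,-0.006],"gripper": 0},
  {"dp": [0.11,0.032,-0.032],"angular": [0,0,-0.006],"gripper": 0},
  {"dp": [0,0,0],"angular": [0,0,0],"gripper": 0},
])

```text
clock: 6.55
position: [0.4661, -0.1973, 0.0866]
ee_rot: [0.668, -0.549, 0.443, 0.237]
contact_force: [0.1, -0.2, 0.4]
width: 0.0
```

```bash
python3 - <<'E'
from h import *
status();p,r=tool();print(get_state()["qpos"].round(3))
w=get_image("wrist");im=w["image"].astype(int);b,g,rr=im[...,0],im[...,1],im[...,2]
cv2.imwrite("pics/w3.png",w["image"])
print("lip pred",wproj(w,[at(-.0076,.02,.003),at(-.0076,-.02,.003),at(0,0,0),p],p,r).round(1).tolist())
for k,m in(("red",(rr>90)&(g<50)&(b<60)),("yel",(rr>120)&(g>90)&(b<60))):
    n,l,st,c=cv2.connectedComponentsWithStats(m.astype(np.uint8))
    for i in range(1,n):
        if st[i,4]>400: print(k,st[i],c[i].round(1))
plan(at(-.01,0,-.012),goalR(np.deg2rad(55)),8)
E
```

```text
clock 6.55 rel lip mm [-43.8   6.1   8.6] pitch 58.42 yawerr 0.58 zvert 0.004 F unit [ 0.14 -0.17  0.44]
[-0.664  0.139  2.314  0.82   0.237 -2.657]
lip pred [[345.9, 328.2], [270.3, 327.9], [308.3, 329.5], [319.9, 303.6]]
red [ 550   78   90  117 3588] [611.6 134.9]
yel [552 298  49  29 763] [576.8 312. ]
yel [ 452  339   70   32 1280] [484.3 353.8]
dist mm 40.088000727913 turn deg 3.3795388500613965
0 [0.037, -0.018, -0.007] [0.0, 0.0, -0.005]
1 [0.037, -0.018, -0.007] [0.0, 0.0, -0.005]
2 [0.037, -0.018, -0.007] [0.0, 0.0, -0.005]
3 [0.037, -0.017, -0.006] [0.0, 0.0, -0.005]
4 [0.038, -0.017, -0.006] [0.0, 0.0, -0.005]
5 [0.038, -0.017, -0.006] [0.0, 0.0, -0.005]
6 [0.038, -0.016, -0.006] [0.0, 0.0, -0.005]
7 [0.038, -0.016, -0.006] [0.0, 0.0, -0.005]
```

View pics/w3.png

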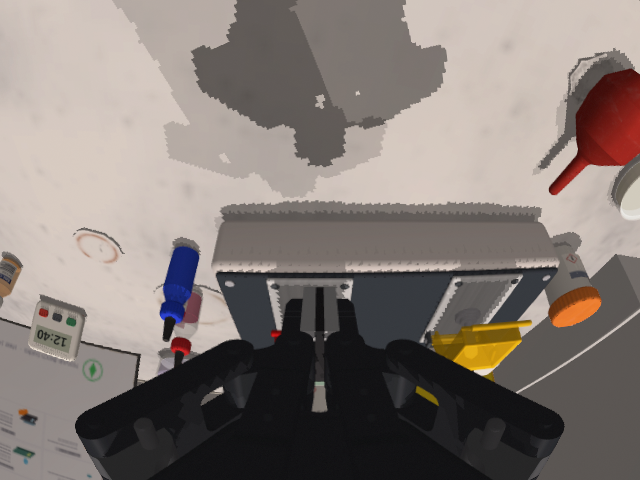

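```bash
python3 - <<'E'
from h import *
w=get_image("wrist");p0,r0=tool()
w2=dict(w);im=cv2.imread("pics/w2.png").astype(int);b,g,rr=im[...,0],im[...,1],im[...,2]
p=np.array([.4313,-.119,.1838]);r=R.from_quat([-.6,.38,.14,.69])
for k,m in(("red",(rr>90)&(g<50)&(b<60)),("yel",(rr>120)&(g>90)&(b<60))):
    for y in range(208,222,2):
        xs=np.flatnonzero(m[y,200:420])+200
        if len(xs)>10:
            o,d=wray(w2,[[xs[0],y],[xs[-1],y]],p,r);q=(o+d*((.0815-o[2])/d[:,2])[:,None])@U()-LIP
            print(k,y,xs[0],xs[-1],(q[:,:2]*1e3).round(1).tolist(),"mid y",(q[:,1].mean()*1e3).round(1))
# current view: dark panel/front edge & yellow
im=w["image"].astype(int);b,g,rr=im[...,0],im[...,1],im[...,2];m=(rr>120)&(g>90)&(b<60)
for y in range(318,332,3):
    xs=np.flatnonzero(m[y,425:545])+425
    if len(xs)>5:
        o,d=wray(w,[[xs[0],y],[xs[-1],y]],p0,r0);q=(o+d*((.0815-o[2])/d[:,2])[:,None])@U()-LIP;print("now yel",y,xs[0],xs[-1],(q[:,:2]*1e3).round(1).tolist())
setyaw(YAW) 
u=U();
Rg=goalR(np.deg2rad(62));Rg=R.from_rotvec([0,0,np.deg2rad(-6)])*Rg
plan(at(-.014,0.001,-.017),Rg,8)
E
```

```text
red 210 244 262 [[-6.5, 4.4], [-6.2, 19.1]] mid y 11.8
red 212 215 265 [[-3.9, -20.9], [-2.9, 21.0]] mid y 0.1
red 214 215 266 [[-0.5, -21.8], [0.4, 21.4]] mid y -0.2
red 216 221 266 [[3.0, -17.5], [3.8, 20.8]] mid y 1.7
red 218 221 274 [[6.5, -18.4], [7.3, 27.0]] mid y 4.3
red 220 220 275 [[10.1, -20.2], [10.8, 27.4]] mid y 3.6
yel 210 353 401 [[-5.6, 91.4], [-5.9, 129.9]] mid y 110.6
yel 212 352 402 [[-2.4, 90.8], [-2.7, 131.3]] mid y 111.0
yel 214 351 398 [[0.9, 90.1], [0.7, 128.5]] mid y 109.3
yel 216 352 398 [[4.3, 91.1], [4.1, 129.1]] mid y 110.1
yel 218 349 398 [[7.7, 88.8], [7.5, 129.6]] mid y 109.2
yel 220 349 398 [[11.1, 89.0], [11.0, 130.2]] mid y 109.6
now yel 321 516 530 [[-3.2, 122.8], [-1.3, 134.2]]
now yel 324 479 525 [[-3.3, 97.5], [2.3, 132.4]]
now yel 327 464 517 [[-0.7, 88.8], [5.6, 128.0]]
now yel 330 463 518 [[3.4, 89.6], [10.3, 131.2]]
dist mm 39.74793932974021 turn deg 7.291779284679995
0 [0.04, -0.011, -0.005] [0.007, 0.005, 0.005]
1 [0.04, -0.011, -0.005] [0.007, 0.005, 0.005]
2 [0.039, -0.012, -0.005] [0.007, 0.005, 0.005]
3 [0.039, -0.012, -0.004] [0.007, 0.005, 0.005]
4 [0.039, -0.012, -0.004] [0.007, 0.005, 0.005]
5 [0.039, -0.013, -0.003] [0.007, 0.005, 0.005]
6 [0.039, -0.013, -0.003] [0.007, 0.005, 0.005]
7 [0.039, -0.013, -0.002] [0.007, 0.005, 0.005]
```

arm_command([
  {"dp": [0.02,0.0,-0.005],"angular": [0.008,0.006,0.006],"gripper": 0},
  {"dp": [0.04,-0.01,-0.005],"angular": [0.008,0.006,0.006],"gripper": 0},
  {"dp": [0.04,-0.01,-0.005],"angular": [0.008,0.006,0.006],"gripper": 0},
  {"dp": [0.04,-0.01,-0.005],"angular": [0.008,0.006,0.006],"gripper": 0},
  {"dp": [0.04,-0.01,-0.005],"angular": [0.008,0.006,0.006],"gripper": 0},
  {"dp": [0.04,-0.01,-0.005],"angular": [0.008,0.006,0.006],"gripper": 0},
  {"dp": [0.04,-0.01,-0.005],"angular": [0.007,0.005,0.005],"gripper": 0},
  {"dp": [0,0,0],"angular": [0,0,0],"gripper": 0},
])

```text
clock: 7.65
position: [0.4886, -0.2102, 0.0719]
ee_rot: [0.668, -0.518, 0.489, 0.217]
contact_force: [-0.4, 0.6, -0.3]
width: 0.0001
```

```bash
cat >> h.py <<'E'
def go(x,y,z,p,yaw,n):
    status();print(get_state()["qpos"].round(3))
    plan(at(x/1e3,y/1e3,z/1e3),R.from_rotvec([0,0,np.deg2rad(yaw)])*goalR(np.deg2rad(p)),n)
E
python3 - <<'E'
from h import *
go(-13,1,-18,62,-6,4)
E
```

```text
clock 7.65 rel lip mm [-18.3   1.5  -6.1] pitch 61.29 yawerr -7.39 zvert -0.015 F unit [-0.57  0.48 -0.29]
[-0.571  0.203  2.243  0.245  0.203 -1.93 ]
dist mm 13.02029395981969 turn deg 1.100559130291008
0 [0.027, 0.002, 0.001] [0.001, -0.002, 0.002]
1 [0.027, 0.002, 0.0] [0.001, -0.002, 0.002]
2 [0.027, 0.002, 0.0] [0.001, -0.002, 0.002]
3 [0.027, 0.002, 0.0] [0.001, -0.002, 0.002]
```

arm_command([
  {"dp": [0.03,0.015,0],"angular": [0.001,-0.002,0.002],"gripper": 0},
  {"dp": [0.03,0.004,0],"angular": [0.001,-0.002,0.002],"gripper": 0},
  {"dp": [0.03,0.002,0],"angular": [0.001,-0.002,0.002],"gripper": 0},
  {"dp": [0.03,0,0],"angular": [0.001,-0.002,0.002],"gripper": 0},
  {"dp": [0,0,0],"angular": [0,0,0],"gripper": 0},
  {"dp": [0,0,0],"angular": [0,0,0],"gripper": 0},
  {"dp": [0,0,0],"angular": [0,0,0],"gripper": 0},
  {"dp": [0,0,0],"angular": [0,0,0],"gripper": 0},
])

```text
clock: 8.65
position: [0.4927, -0.2124, 0.0579]
ee_rot: [0.671, -0.511, 0.488, 0.222]
contact_force: [-0.5, -0.4, 0.8]
width: 0.0001
```

```bash
python3 - <<'E'
from h import *
go(-9,1,-17,62,-6,4)
d=get_image("scene");e=get_image("side")
cv2.imwrite("pics/s1.png",np.hstack([cv2.resize(d["image"][250:350,270:390],None,fx=3.3,fy=3.3,interpolation=2),cv2.resize(e["image"][230:330,280:400],None,fx=3.3,fy=3.3,interpolation=2)]))
E
```

```text
clock 8.65 rel lip mm [-13.7   0.7 -20.1] pitch 62.01 yawerr -5.8 zvert 0.0 F unit [-0.32 -0.49  0.79]
[-0.582  0.237  2.243  0.356  0.189 -2.045]
dist mm 5.638107711656699 turn deg 0.16311960343984422
0 [-0.001, -0.012, 0.002] [0.0, 0.0, -0.0]
1 [-0.001, -0.012, 0.002] [0.0, 0.0, -0.0]
2 [-0.001, -0.012, 0.002] [0.0, 0.0, -0.0]
3 [-0.001, -0.012, 0.002] [0.0, 0.0, -0.0]
```

View pics/s1.png

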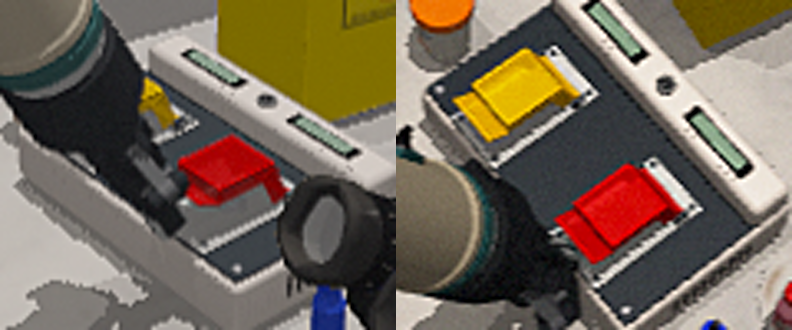

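```bash
python3 - <<'E'
from h import *
p,r=tool()
for n,o,x in(("scene",(270,250),0),("side",(280,230),396)):
    d=get_image(n)
    for k,P in(("tcp",p),("back40",p+r.apply([-.04,0,0])),("back73+z42",p+r.apply([-.08,0,.045])),("back73-z42",p+r.apply([-.08,0,-.045])),("lip",at(0,0,0))):
        q=proj(d,P)[0];print(n,k,((q-o)*3.3+[x,0]).round())
E
```

```text
scene tcp [168. 226.]
scene back40 [142. 189.]
scene back73+z42 [ 76. 116.]
scene back73-z42 [158. 188.]
scene lip [185. 192.]
side tcp [564. 262.]
side back40 [540. 256.]
side back73+z42 [476. 193.]
side back73-z42 [553. 309.]
side lip [582. 239.]
```

```bash
python3 - <<'E'
from h import *
go(4,.5,-2,62,-6,7)
E
```

```text
clock 8.85 rel lip mm [-13.7   0.7 -20.1] pitch 62.01 yawerr -5.8 zvert 0.0 F unit [ 0.5  -0.29  0.08]
[-0.582  0.237  2.243  0.356  0.189 -2.045]
dist mm 25.307890374469764 turn deg 0.1628455729088265
0 [-0.009, -0.029, 0.002] [0.0, 0.0, -0.0]
1 [-0.009, -0.029, 0.002] [0.0, 0.0, -0.0]
2 [-0.009, -0.029, 0.002] [0.0, 0.0, -0.0]
3 [-0.009, -0.029, 0.002] [0.0, 0.0, -0.0]
4 [-0.009, -0.029, 0.002] [0.0, 0.0, -0.0]
5 [-0.009, -0.029, 0.002] [0.0, 0.0, -0.0]
6 [-0.009, -0.029, 0.002] [0.0, 0.0, -0.0]
```

arm_command([
  {"dp": [-0.009,-0.029,0.002],"angular": [0,0,0],"gripper": 0},
  {"dp": [-0.009,-0.029,0.002],"angular": [0,0,0],"gripper": 0},
  {"dp": [-0.009,-0.029,0.002],"angular": [0,0,0],"gripper": 0},
  {"dp": [-0.009,-0.029,0.002],"angular": [0,0,0],"gripper": 0},
  {"dp": [-0.009,-0.029,0.002],"angular": [0,0,0],"gripper": 0},
  {"dp": [-0.009,-0.029,0.002],"angular": [0,0,0],"gripper": 0},
  {"dp": [-0.009,-0.029,0.002],"angular": [0,0,0],"gripper": 0},
  {"dp": [0,0,0],"angular": [0,0,0],"gripper": 0},
])

```text
clock: 9.85
position: [0.5108, -0.2189, 0.0774]
ee_rot: [0.671, -0.511, 0.488, 0.223]
contact_force: [-0.2, 0.5, 0.0]
width: -0.0
```

```bash
python3 - <<'E'
from h import *
go(12,.5,-8,62,-6,4)
e=get_image("side");d=get_image("scene")
cv2.imwrite("pics/s2.png",np.hstack([cv2.resize(d["image"][250:350,270:390],None,fx=3.3,fy=3.3,interpolation=2),cv2.resize(e["image"][230:330,280:400],None,fx=3.3,fy=3.3,interpolation=2)]))
E
```

```text
clock 9.85 rel lip mm [ 5.6  0.7 -0.6] pitch 62.01 yawerr -5.78 zvert 0.0 F unit [-0.32  0.43  0.01]
[-0.57   0.223  2.179  0.235  0.262 -1.911]
dist mm 9.826428625409728 turn deg 0.17892506504671976
0 [0.02, -0.005, 0.001] [0.0, 0.0, -0.0]
1 [0.02, -0.005, 0.001] [0.0, 0.0, -0.0]
2 [0.02, -0.005, 0.001] [0.0, 0.0, -0.0]
3 [0.02, -0.005, 0.001] [0.0, 0.0, -0.0]
```

View pics/s2.png

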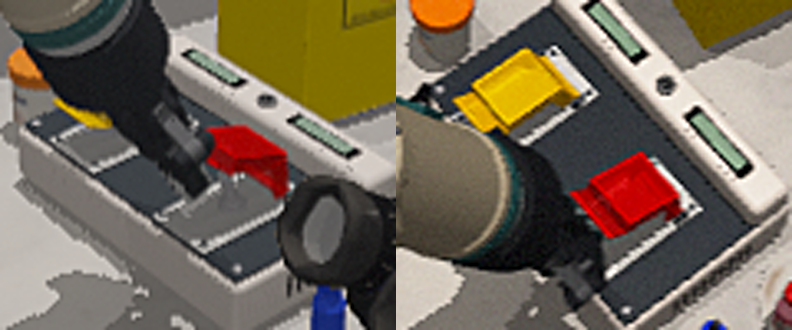

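arm_command([
  {"dp": [0.02,-0.005,0.001],"angular": [0,0,0],"gripper": 0},
  {"dp": [0.02,-0.005,0.001],"angular": [0,0,0],"gripper": 0},
  {"dp": [0.02,-0.005,0.001],"angular": [0,0,0],"gripper": 0},
  {"dp": [0.02,-0.005,0.001],"angular": [0,0,0],"gripper": 0},
  {"dp": [0.01,-0.018,0.002],"angular": [0,0,0],"gripper": 0},
  {"dp": [0.01,-0.018,0.002],"angular": [0,0,0],"gripper": 0},
  {"dp": [0.01,-0.018,0.002],"angular": [0,0,0],"gripper": 0},
  {"dp": [0.01,-0.018,0.002],"angular": [0,0,0],"gripper": 0},
])

```text
clock: 10.95
position: [0.5211, -0.2214, 0.0666]
ee_rot: [0.67, -0.509, 0.49, 0.227]
contact_force: [-0.3, -0.2, -0.1]
width: 0.0004
```

```bash
python3 - <<'E'
from h import *
go(27,.5,-8,62,-6,5)
E
```

```text
clock 10.95 rel lip mm [ 16.1   1.7 -11.4] pitch 62.66 yawerr -5.56 zvert 0.002 F unit [-0.22 -0.26 -0.07]
[-0.562  0.256  2.162  0.227  0.256 -1.897]
dist mm 11.47061680305322 turn deg 0.7140243020436731
0 [0.003, -0.019, -0.0] [0.0, 0.0, -0.001]
1 [0.003, -0.019, -0.0] [0.0, 0.0, -0.001]
2 [0.004, -0.019, -0.0] [0.0, 0.0, -0.001]
3 [0.004, -0.019, -0.0] [0.0, 0.0, -0.001]
4 [0.004, -0.019, -0.0] [0.0, 0.0, -0.001]
```

arm_command([
  {"dp": [0.004,-0.02,0],"angular": [0,0,-0.001],"gripper": 0},
  {"dp": [0.004,-0.02,0],"angular": [0,0,-0.001],"gripper": 0},
  {"dp": [0.004,-0.02,0],"angular": [0,0,-0.001],"gripper": 0},
  {"dp": [0.004,-0.02,0],"angular": [0,0,-0.001],"gripper": 0},
  {"dp": [0.004,-0.02,0],"angular": [0,0,-0.001],"gripper": 0},
  {"dp": [0,0,0],"angular": [0,0,0],"gripper": 0},
  {"dp": [0,0,0],"angular": [0,0,0],"gripper": 0},
  {"dp": [0,0,0],"angular": [0,0,0],"gripper": 0},
])

```text
clock: 11.95
position: [0.5342, -0.2278, 0.0706]
ee_rot: [0.671, -0.511, 0.488, 0.223]
contact_force: [-1.4, 0.4, -0.8]
width: 0.0003
```

```bash
python3 - <<'E'
from h import *
go(27,.5,-8,62,-6,5)
e=get_image("side");d=get_image("scene")
cv2.imwrite("pics/s3.png",np.hstack([cv2.resize(d["image"][280:340,310:380],None,fx=6,fy=6,interpolation=2),cv2.resize(e["image"][260:320,320:385],None,fx=6,fy=6,interpolation=2)]))
for n,D,o in(("scene",d,(310,280)),("side",e,(320,260))):
    print(n,[((proj(D,at(x/1e3,0,z/1e3))[0]-o)*6).round().tolist() for x,z in((27.9,3.6),(45.5,3.6),(36.7,-23))])
E
```

```text
clock 11.95 rel lip mm [30.6  0.1 -7.4] pitch 62.05 yawerr -5.61 zvert 0.001 F unit [-1.44 -0.06 -0.82]
[-0.558  0.265  2.137  0.22   0.26  -1.887]
dist mm 3.6818362279894448 turn deg 0.2524078100922773
0 [-0.002, 0.006, -0.0] [0.0, 0.0, -0.0]
1 [-0.002, 0.006, -0.0] [0.0, 0.0, -0.0]
2 [-0.002, 0.006, -0.0] [0.0, 0.0, -0.0]
3 [-0.002, 0.006, -0.0] [0.0, 0.0, -0.0]
4 [-0.002, 0.006, -0.0] [0.0, 0.0, -0.0]
scene [[159.0, 130.0], [197.0, 111.0], [176.0, 183.0]]
side [[159.0, 206.0], [197.0, 178.0], [175.0, 221.0]]
```

View pics/s3.png

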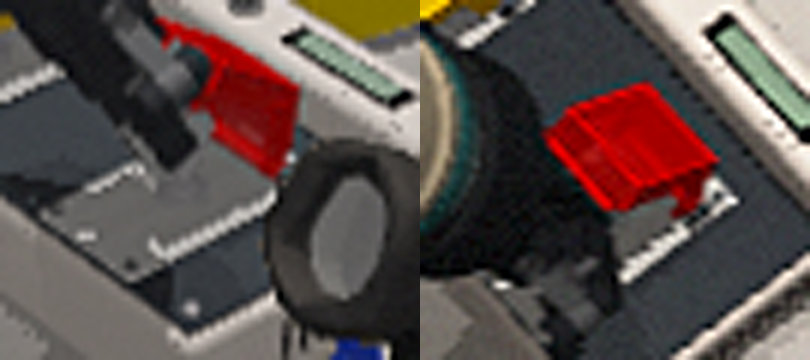

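```bash
python3 - <<'E'
from h import *
go(-14,.5,-15,62,-6,8)
E
```

```text
clock 12.05 rel lip mm [30.6  0.1 -7.4] pitch 62.05 yawerr -5.61 zvert 0.001 F unit [-0.74  0.49 -0.41]
[-0.558  0.265  2.137  0.22   0.26  -1.887]
dist mm 45.230103937674556 turn deg 0.25310287115223046
0 [-0.015, 0.045, -0.004] [0.0, 0.0, -0.0]
1 [-0.015, 0.045, -0.004] [0.0, 0.0, -0.0]
2 [-0.015, 0.045, -0.004] [0.0, 0.0, -0.0]
3 [-0.015, 0.045, -0.004] [0.0, 0.0, -0.0]
4 [-0.015, 0.045, -0.004] [0.0, 0.0, -0.0]
5 [-0.015, 0.045, -0.004] [0.0, 0.0, -0.0]
6 [-0.015, 0.045, -0.004] [0.0, 0.0, -0.0]
7 [-0.015, 0.045, -0.004] [0.0, 0.0, -0.0]
```

arm_command([
  {"dp": [-0.015,0.045,-0.004],"angular": [0,0,0],"gripper": 0},
  {"dp": [-0.015,0.045,-0.004],"angular": [0,0,0],"gripper": 0},
  {"dp": [-0.015,0.045,-0.004],"angular": [0,0,0],"gripper": 0},
  {"dp": [-0.015,0.042,-0.004],"angular": [0,0,0],"gripper": 0},
  {"dp": [0,0,0],"angular": [0,0,0],"gripper": 0},
  {"dp": [0,0,0],"angular": [0,0,0],"gripper": 0},
  {"dp": [0,0,0],"angular": [0,0,0],"gripper": 0},
  {"dp": [0,0,0],"angular": [0,0,0],"gripper": 0},
])

```text
clock: 13.05
position: [0.5114, -0.2192, 0.0667]
ee_rot: [0.671, -0.511, 0.488, 0.223]
contact_force: [-0.0, 0.7, 0.4]
width: 0.0
```

```bash
python3 - <<'E'
from h import *
go(-14,.5,-16,62,-6,8)
d=get_image("scene")
im=cv2.resize(d["image"][285:330,315:375],None,fx=10,fy=10,interpolation=2)
cv2.imwrite("pics/s4.png",im)
for x,z in((27.9,3.6),(45.5,3.6),(36.7,-23)): print(((proj(d,at(x/1e3,0,z/1e3))[0]-(315,285))*10).round())
E
```

```text
clock 13.05 rel lip mm [  6.2   0.6 -11.3] pitch 62.08 yawerr -5.6 zvert 0.002 F unit [-0.26  0.65  0.43]
[-0.571  0.243  2.191  0.273  0.233 -1.951]
dist mm 20.73210347626187 turn deg 0.26434467518036603
0 [-0.005, 0.021, -0.002] [0.0, 0.0, -0.0]
1 [-0.005, 0.021, -0.002] [0.0, 0.0, -0.0]
2 [-0.005, 0.021, -0.002] [0.0, 0.0, -0.0]
3 [-0.006, 0.021, -0.002] [0.0, 0.0, -0.0]
4 [-0.006, 0.021, -0.002] [0.0, 0.0, -0.0]
5 [-0.006, 0.021, -0.002] [0.0, 0.0, -0.0]
6 [-0.006, 0.021, -0.002] [0.0, 0.0, -0.0]
7 [-0.006, 0.021, -0.002] [0.0, 0.0, -0.0]
[215. 166.]
[278. 135.]
[243. 255.]
```

View pics/s4.png

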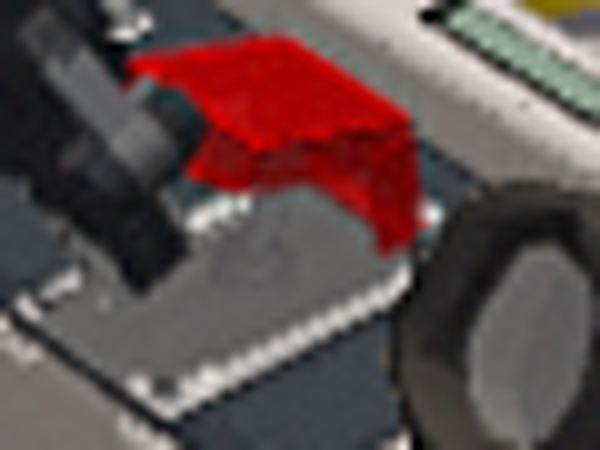

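```bash
python3 - <<'E'
from h import *
s2=cv2.imread("pics/s2.png")[:, :396]
# s2 pixel=(full-(270,250))*3.3 ; region full 325..365 x 292..322
a=s2[int(42*3.3):int(72*3.3),int(55*3.3):int(95*3.3)]
d=get_image("scene")["image"][292:322,325:365]
s3=cv2.imread("pics/s3.png")[:,:420][72:252,90:330]
w=get_image("wrist")["image"][240:340,250:390]
f=lambda i:cv2.resize(cv2.convertScaleAbs(i,alpha=1.8,beta=-60),(400,300),interpolation=2)
cv2.imwrite("pics/cmp.png",np.vstack([np.hstack([f(a),f(d)]),np.hstack([f(s3),f(w)])]))
E
```

```text
(no output)
```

View pics/cmp.png

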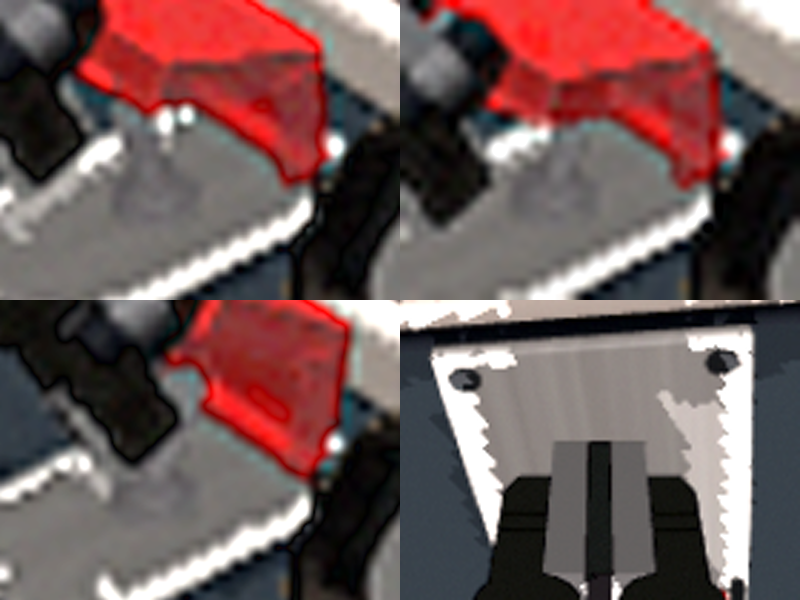

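The comparison settles it. Before the push (top left), the lever leans front-left, from (150,200) to (125,120). Now (top right) it leans to the rear, from (550,200) to (575,140), so it is armed. I'll draw back next.

arm_command([
  {"dp": [-0.006,0.022,-0.002],"angular": [0,0,0],"gripper": 0},
  {"dp": [-0.006,0.022,-0.002],"angular": [0,0,0],"gripper": 0},
  {"dp": [-0.006,0.022,-0.002],"angular": [0,0,0],"gripper": 0},
  {"dp": [-0.006,0.022,-0.002],"angular": [0,0,0],"gripper": 0},
  {"dp": [-0.006,0.022,-0.002],"angular": [0,0,0],"gripper": 0},
  {"dp": [-0.006,0.022,-0.002],"angular": [0,0,0],"gripper": 0},
  {"dp": [-0.006,0.022,-0.002],"angular": [0,0,0],"gripper": 0},
  {"dp": [-0.006,0.022,-0.002],"angular": [0,0,0],"gripper": 0},
])

```text
clock: 14.2
position: [0.4901, -0.2115, 0.0617]
ee_rot: [0.671, -0.511, 0.488, 0.223]
contact_force: [0.5, 1.3, -0.2]
width: -0.0001
```

```bash
python3 - <<'E'
from h import *
go(-50,.5,-5,62,-6,6)
E
```

```text
clock 14.2 rel lip mm [-16.4   0.7 -16.3] pitch 62.04 yawerr -5.63 zvert 0.001 F unit [ 0.01  1.34 -0.25]
[-0.585  0.226  2.242  0.349  0.202 -2.04 ]
dist mm 35.44304654894412 turn deg 0.24314631180578303
0 [-0.036, 0.034, -0.005] [0.0, 0.0, -0.0]
1 [-0.036, 0.034, -0.005] [0.0, 0.0, -0.0]
2 [-0.036, 0.034, -0.005] [0.0, 0.0, -0.0]
3 [-0.036, 0.034, -0.005] [0.0, 0.0, -0.0]
4 [-0.036, 0.034, -0.005] [0.0, 0.0, -0.0]
5 [-0.036, 0.034, -0.005] [0.0, 0.0, -0.0]
```

arm_command([
  {"dp": [-0.03,0.05,-0.005],"angular": [0,0,0.01],"gripper": 0},
  {"dp": [-0.03,0.05,-0.005],"angular": [0,0,0.015],"gripper": 0},
  {"dp": [-0.04,0.05,-0.005],"angular": [0,0,0.015],"gripper": 0},
  {"dp": [-0.05,0.05,-0.005],"angular": [0,0,0.015],"gripper": 0},
  {"dp": [-0.1,0.04,0],"angular": [0,0,0.015],"gripper": 0},
  {"dp": [-0.12,0.03,0],"angular": [0,0,0.015],"gripper": 0},
  {"dp": [-0.15,0,0],"angular": [0,0,0.015],"gripper": 0},
  {"dp": [-0.15,0,0],"angular": [0,0,0],"gripper": 0},
])

```text
clock: 15.2
position: [0.4324, -0.187, 0.1226]
ee_rot: [0.651, -0.469, 0.528, 0.278]
contact_force: [-0.4, -0.2, 0.3]
width: 0.0001
```

arm_command([
  {"dp": [-0.12,0,0],"angular": [0,0,0.01],"gripper": 0},
  {"dp": [-0.12,0,0],"angular": [0,0,0.01],"gripper": 0},
  {"dp": [-0.12,0,0],"angular": [0,0,0.01],"gripper": 0},
  {"dp": [-0.1,0,0],"angular": [0,0,0],"gripper": 0},
  {"dp": [0,0,0],"angular": [0,0,0],"gripper": 0},
  {"dp": [0,0,0],"angular": [0,0,0],"gripper": 0},
  {"dp": [0,0,0],"angular": [0,0,0],"gripper": 0},
  {"dp": [0,0,0],"angular": [0,0,0],"gripper": 0},
])

```text
clock: 16.2
position: [0.4161, -0.1789, 0.1768]
ee_rot: [0.644, -0.456, 0.539, 0.294]
contact_force: [0.2, -0.1, -0.2]
width: 0.0002
```

```bash
python3 - <<'E'
from h import *
status();print(get_state()["qpos"].round(3))
e=get_image("side");d=get_image("scene");w=get_image("wrist")
f=lambda i:cv2.resize(i,(400,300),interpolation=2)
cv2.imwrite("pics/fin.png",np.vstack([np.hstack([f(d["image"][250:355,265:405]),f(e["image"][215:350,270:450])]),np.hstack([f(w["image"]),f(d["image"][285:330,315:375])])]))
P=cloud(e);im=e["image"].astype(int);m=(im[...,2]>110)&(im[...,1]<70)&(im[...,0]<80)
m[:270]=0;m[325:]=0;m[:,:320]=0;m[:,375:]=0
q=P[m]@U()-LIP;lo=q[:,0]
for a in range(-10,70,8):
    s=(lo*1e3>=a)&(lo*1e3<a+8);print(a,s.sum(),((np.median(q[s][:,2])+.078)*1e3).round(1) if s.any() else None)
E
```

```text
clock 16.2 rel lip mm [-97.1   6.8  98.8] pitch 74.24 yawerr -5.16 zvert 0.003 F unit [ 0.18 -0.   -0.21]
[-0.597 -0.008  2.032  0.06   0.846 -1.76 ]
-10 41 84.9
-2 59 81.5
6 78 87.7
14 65 89.4
22 64 89.3
30 67 89.1
38 64 88.8
46 65 89.5
54 28 83.9
62 25 64.2
```

View pics/fin.png

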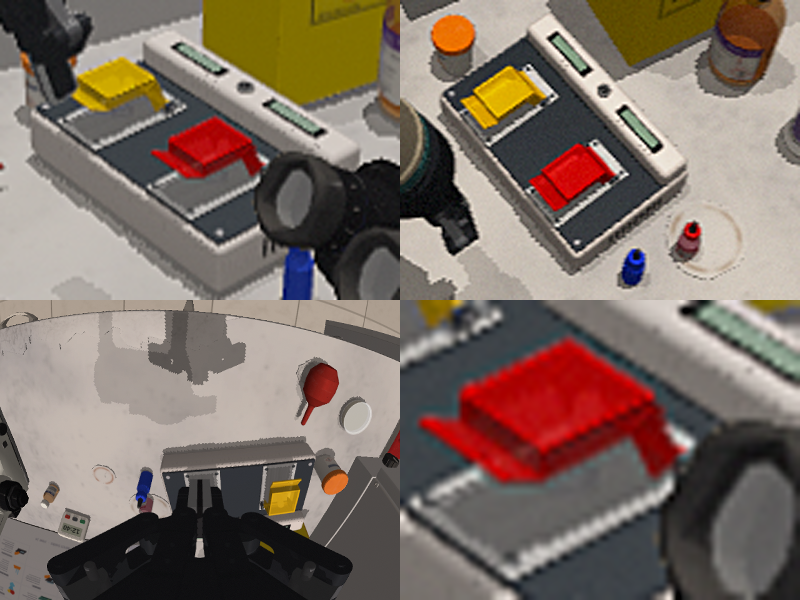

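```bash
python3 -c "
from rig import *
print(sign_off())"
```

```text
the job is handed in; nothing more can be done
None
```

I armed the alarm with closed fingers and handed the job in at about 16 s of the 48 s allowed. I lifted the red guard by its lip and pushed the toggle to the rear with the guard resting on the finger. Then I drew back so the guard dropped shut.

**What the last checks showed**
- **Toggle:** In the view taken with the guard still partly up, the lever leaned to the rear; before the push it leaned to the front. I could not see it again once the guard had closed.
- **Red guard:** It is closed. Depth readings put the roof flat at 88–89 mm, against the nominal 88 mm.
- **Surroundings:** The yellow guard is closed, and the bottles and cup look unmoved in the last pictures.
- **Robot:** It stands clear of the unit, about 10 cm above the lip height and in front. The tool force read about 1.4 N or less at every check.

**What did not go as planned**
- **Tool tilt:** The 35° tilt I first planned could not be reached because two wrist joints came up against their limits. I did the job at 62° instead.
- **Joint readings:** During that first approach, joint 5 read 0.107 against its 0.11 limit and joint 6 read -2.704 against -2.70, both a hair past the stated values. I moved away at once.
- **Push depth:** The push went about 3 mm deeper than planned, with only that light force.

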